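Screw the closing plug into the tall filter housing

TASK

The closing plug of the tall filter housing has only been set on its neck, with its cross bar resting on top of the rim. Without lifting it out, turn the plug backward (counter-clockwise seen from above) until it drops into the start of its thread, then turn it forward (clockwise) until it is fully home and let go. The low housing is already closed: leave its plug as it is.

Things in the scene. Friction and masses are not known exactly. Their poses are not given: they have to be found in the camera images.
- housing: TALL fixed filter housing, body radius 38 mm, neck radius 25 in, 31 out, flat rim 115 above its origin (underside centre, on the axis, z up). Two rim notches, centred on its +x and -x, +-17 degrees wide, 11 deep. From each a thread channel runs clockwise (from above) under a 4 mm ledge, floor sinking from 11 to 14 below the rim; its end stops the bar 60 degrees clockwise of +-x.
- plug: Loose plug on the tall neck, 160 g. Origin: on the axis, underside of its flat bar (72 long in x, 8 wide, 4 thick). Stem radius 22.5, 24 down. Above the bar a black wing 44 long (x), 12 thick (y), top 34 above origin: pinch it across. Starts 35-60 degrees clockwise of the notches; with x within 8 degrees of housing x it drops 11 mm (if let or pressed down), then turns freely, level, to the stop.
- low_housing: LOW fixed filter housing, already closed: same neck and thread, wider body of radius 47 mm, rim only 80 mm above its origin (underside centre). The two housings stand left and right, either way round.
- low_plug: Plug of the low housing, same shape as the other, already turned home: its bar is about 57 degrees clockwise of the notches and 13 mm below the rim. Not to be turned.
Things that resemble listed ones, but are neither listed nor needed, are in the scene too. What is shaped like the housing but blue is not meant. What is shaped like the plug but blue is not meant.

How it is judged:
By the outcome, as a careful person would: the job done as asked, in the order asked, and still so for the second after the job is handed in, with the robot touching nothing.
It also fails if it takes over 35 s, if anything falls off the work surface, if the arm or the gripper's body presses on something with over 40 N, if the wrist force passes 120 N, or if a joint passes its speed limit or range.

ROBOT

A 7-joint arm with a two-finger parallel gripper is mounted at the origin on the work surface. World frame = base frame: x ahead of the robot, y to its left, z up, the work surface at z = 0. Lengths are in m, angles in rad, forces in N, time in s.
With the tool pointing down it reaches from about 0.35 to 0.9 m from the base axis. Payload 8.1 kg.
Tool frame: the origin (TCP) lies on the centre line of the jaws, within the pads' length; the fingertips stand bot.tcp_to_tips ahead of it and the grasp point (between the pads) is the TCP (bot.tcp_to_tips is the distance from the TCP to the fingertips, in m); z points along the fingers, y is the line along which they close (so a half turn about z gives the same grasp; the last joint's range is limited). The gripper opens to 92 mm and grips with 3 to 60 N. Pads are 19 mm wide; open, the fingers measure 130 mm over their backs; the gripper's body (75 mm by 190 mm) begins 47 mm behind the grasp point.
Start: joints at [-1.369, 0.434, 0.025, 1.573, -0.012, 1.134, -0.075], TCP at [0.188, 0.596, 0.246] pointing down, gripper open.
Joint ranges: [-2.62, 2.62], [-0.44, 2.09], [-1.27, 1.32], [0.08, 2.57], [-1.32, 4.46], [0.12, 2], [-2.74, 2.74]. Speed limits (rad/s): [2.22, 2.22, 3.01, 3.01, 3.14, 3.14, 3.14].

INTERFACE

Orientations are given as a unit quaternion [w, x, y, z].
In Python, from station import bot gives the robot as it stands.
- The arm moves only by the tool send_rows, never from a script. Its argument "steps" is one flat list of numbers, 7 for each row, row after row: the shift along the tool's x, y, z in m, then the turn, a rotation vector about the tool's x, y, z in degrees, then the closure in counts, from 0 (fully open) to 255 (shut). A call has 1 to 8 rows; each row is the pose to reach, as a shift and turn from the pose commanded when the call began, along the tool's axes at that moment; what a row does not reach only later rows make up. A row lasts 1/8 s, in which the tool goes at most 62.5 mm and 10.7 degrees, less where a joint would pass 70% of its speed; a pose out of reach is approached as far as the arm can. A call with a gripper value outside its range is refused whole. The fingers move at their own pace and stop on an object; "force" is the grip in N (left out, the last holds). Time passes only in rows, so rows that repeat a pose let the fingers close. It gives the time, the measured TCP pose, the force, the opening and the grip force at its end, in the units of the state.
- bot.state(): the state, without advancing time (a new reading comes with each control period).
- bot.grab_frame(name): name is "side" or "top"; returns a dict with "pixels" (420x560x3 uint8, blue, green, red), "depth" (420x560 float32, m along the optical axis (not along the pixel's ray), 0 where there is no reading), "fx", "fy", "cx", "cy" (pixels), "view" (4x4, takes a point from world to camera coordinates). Camera axes: x right, y down, z forward; pixel columns grow to the right and rows downward; lengths in m; the calibration is good to about 2 mm. A picture is of the moment at which its call begins.
- bot.job_done(): hands the job in; it is judged then, once.
Trained networks look in the newest picture that a camera, given by its name, has taken for a name from the list of things; names that differ only in an ending like _2 or _b are one class to them, and where a whole thing is asked for, a point or a joint stands for the part that bears it (a point fixed in the world has none). Each returns a list of dicts, best first, with "conf" (0 to 1); they miss things now and then, are a little off and sometimes report something else, mostly with a low value. They report only what shows in the picture. A call takes as long as a camera call. They do not tell look-alikes from the thing itself.
- bot.boxes_of(camera, thing): "box" ([left, top, right, bottom] in pixels, round what is visible of it).
- bot.cut_out(camera, thing): "mask" (420x560 bool, what is visible of it) and "box" ([left, top, right, bottom] in pixels, round what is visible of it).
- bot.tip_of(camera, thing): "uv" ([column, row] in pixels: a listed point, or the origin of a listed thing).
The state is a dict: "time_s": time; "joints": joint angles; "dq": joint speeds; "joint_efforts": joint torques, N m; "tcp_pos": TCP position; "tool_rot": TCP orientation; "force": force on the tool from outside, world axes, zero at the start; "ft_torque": the same for the moment, N m; "opening": opening from 0.0 (shut) to 1.0 (fully open); "grasp_force": force on a finger pad.
Only numpy, scipy, OpenCV 4.12 (cv2) and the standard library are available. Lean on these libraries where they do the work, as an engineer would, in place of code of your own. Each camera call takes 0.05 s, during which the arm holds its last target. There are 200 camera calls.

## Working session

There is one attempt and no reset: what is moved stays moved. The work goes in short steps, Python scripts to look and compute and a tool call to move; the robot and the scene stay as the last step left them, time stands still between calls to the robot, and variables do not carry over. Pictures are saved under pics/ and viewed, at most 10 in all, crops included, and the job is handed in when it is done.

Besides the shell and the picture viewer there is one more tool, called as name(argument=value, ...) on one line, values as JSON. send_rows: Moves the arm, as the interface text tells. Its arguments: {"type":"object","properties":{"steps":{"type":"array","items":{"type":"number"}},"force":{"type":"number"}},"required":["steps"]}

```bash
mkdir -p pics
cat > h.py <<'E'
import numpy as np, cv2
from station import bot
def cloud(f):
    v,u=np.mgrid[0:420,0:560]; d=f["depth"]
    P=np.stack([(u-f["cx"])/f["fx"]*d,(v-f["cy"])/f["fy"]*d,d],-1)
    T=np.linalg.inv(f["view"]); return P@T[:3,:3].T+T[:3,3]
E
python3 - <<'E'
from h import *
print(bot.state(), bot.tcp_to_tips)
ims=[]
for c in("top","side"):
    f=bot.grab_frame(c); W=cloud(f); np.savez(f"{c}.npz",W=W,px=f["pixels"])
    cv2.imwrite(f"pics/{c}0.png",f["pixels"]); print(c,np.linalg.inv(f["view"])[:3].round(3).tolist(),f["fx"])
    for t in("housing","low_housing","plug","low_plug"):
        for r in bot.cut_out(c,t)[:4]:
            m=r["mask"]&(f["depth"]>0); p=W[m]; 
            if len(p): print(c,t,round(r["conf"],2),np.round(r["box"]),np.median(p,0).round(3),"zmax",np.percentile(p[:,2],98).round(3))
E
```

```text
{'time_s': 0.0, 'joints': array([-1.3686067 ,  0.43520406,  0.02497102,  1.57408733, -0.01159773,
        1.13401418, -0.07507002]), 'dq': array([ 0.00016877,  0.00033893,  0.00022703, -0.0012181 ,  0.00193503,
        0.00126743,  0.00141118]), 'joint_efforts': array([ 3.66086817e-05, -6.67846227e+01,  9.84453522e-01, -3.14441299e+01,
       -6.07317151e-02,  4.32168797e-02,  1.88557487e-04]), 'tcp_pos': array([0.18746469, 0.59571684, 0.24496047]), 'tool_rot': array([-4.78012612e-05,  1.51823853e-01,  9.88407256e-01, -7.82525704e-04]), 'force': array([ 0.43301835, -0.48633692, -0.80789972]), 'ft_torque': array([ 0.05418032, -0.00282951, -0.00773216]), 'grasp_force': 0.0, 'opening': 1.0051775114914387} 0.019
top [[-0.013, -0.996, 0.085, 0.442], [-1.0, 0.014, 0.016, 0.016], [-0.017, -0.084, -0.996, 0.854]] 412.0655640217736
top housing 0.94 [328.  97. 377. 156.] [ 0.671 -0.109  0.075] zmax 0.118
top housing 0.81 [219. 171. 268. 224.] [0.526 0.1   0.059] zmax 0.117
top housing 0.76 [166. 102. 222. 162.] [0.665 0.207 0.075] zmax 0.118
top low_housing 0.76 [374. 174. 427. 226.] [ 0.524 -
[... 221 characters left out ...]
zmax 0.103
side [[0.82, -0.333, 0.465, -0.044], [-0.572, -0.479, 0.665, -0.72], [0.001, -0.812, -0.584, 0.733]] 533.7417283493787
side housing 0.95 [282. 136. 314. 189.] [0.663 0.187 0.071] zmax 0.117
side housing 0.82 [252. 174. 298. 228.] [0.522 0.089 0.048] zmax 0.114
side housing 0.58 [363. 191. 414. 260.] [ 0.662 -0.134  0.062] zmax 0.117
side low_housing 0.67 [338. 259. 394. 315.] [ 0.508 -0.23   0.034] zmax 0.081
side plug 0.96 [235. 168. 255. 195.] [0.534 0.231 0.027] zmax 0.059
side plug 0.92 [150. 212. 185. 247.] [0.293 0.165 0.028] zmax 0.06
side plug 0.77 [261. 160. 290. 181.] [0.538 0.111 0.127] zmax 0.15
side low_plug 0.73 [349. 253. 390. 276.] [ 0.528 -0.21   0.086] zmax 0.103
```

Run:
```python
import cv2
a=cv2.imread("pics/top0.png")[80:350,130:450];cv2.imwrite("pics/topc.png",cv2.resize(a,None,fx=2.2,fy=2.2,interpolation=3)[:600,:800])
b=cv2.imread("pics/side0.png")[120:330,140:430];cv2.imwrite("pics/sidec.png",cv2.resize(b,None,fx=2.7,fy=2.7,interpolation=3))
```

```text
(no output)
```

View pics/topc.png

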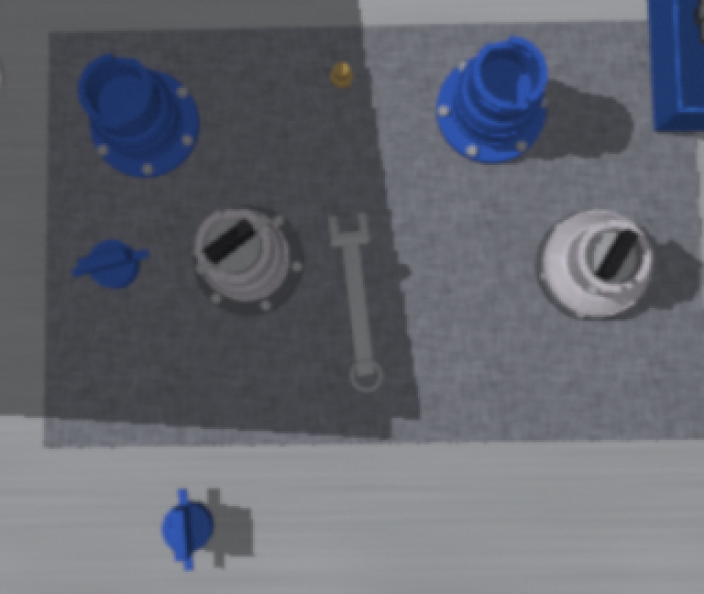

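View pics/sidec.png

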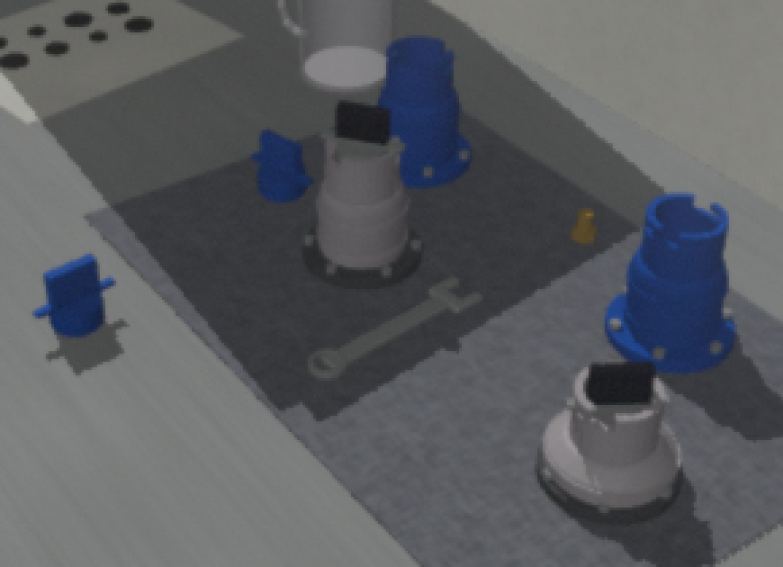

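The top view's candidates: blue housings at (186,130) and (353,125), blue plugs at (180,199) and (215,320), the low grey housing with its plug at (407,196), and the tall grey housing with the black-winged plug at (240,192). I choose the last, since it is grey and its wing top is at z≈0.15. Next I measure its axis, wing angle and notches.

Run:
```python
from h import *
from scipy.optimize import least_squares
A={}
for c in("top","side"):
    d=np.load(c+".npz");W=d["W"].reshape(-1,3);px=d["px"].reshape(-1,3).astype(int);A[c]=(W,px)
    n=np.hypot(W[:,0]-.53,W[:,1]-.10)<.07
    w=W[n&(W[:,2]>.143)]; r=cv2.minAreaRect((w[:,:2]*1000).astype(np.float32))
    dd=w[:,:2]-w[:,:2].mean(0);ev=np.linalg.svd(dd,full_matrices=False)[2][0]
    print(c,"wing",len(w),np.round(r[0],1),np.round(r[1],1),r[2],"z",np.median(w[:,2]).round(4),"ang",np.degrees(np.arctan2(ev[1],ev[0])).round(1), w.mean(0).round(4))
    q=W[n&(W[:,2]>.111)&(W[:,2]<.122)]
    def fit(q,R):
        s=least_squares(lambda p:np.hypot(q[:,0]-p[0],q[:,1]-p[1])-R,[.53,.10],loss="soft_l1",f_scale=.002);return s.x
    rr=np.hypot(*(q[:,:2]-r[0]/np.array(1000.)).T); print("rim fit",fit(q[(rr>.024)],.028).round(4),(rr>.024).sum())
    # body: vertical wall r=38 and the neck r=31
    b=W[n&(W[:,2]>.02)&(W[:,2]<.06)]; print("body",len(b),fit(b,.038).round(4))
cx=np.array(cv2.minAreaRect((A["top"][0][(np.hypot(A["top"][0][:,0]-.53,A["top"][0][:,1]-.10)<.07)&(A["top"][0][:,2]>.143)][:,:2]*1000).astype(np.float32))[0])/1000
for c in A:
    W=A[c][0]; r=np.hypot(*(W[:,:2]-cx).T);a=np.degrees(np.arctan2(W[:,1]-cx[1],W[:,0]-cx[0]))
    print(c,[(int(k),int(m.sum()),float(np.percentile(W[m,2],85).round(3))) for k in range(-180,180,10) for m in[(r>.025)&(r<.031)&(abs(a-k-5)<5)&(W[:,2]>.06)] if m.sum()])
f=bot.grab_frame("top")["pixels"][160:235,205:285]; g=bot.grab_frame("side")["pixels"][150:240,240:310]
f=np.clip(f*1.8,0,255).astype(np.uint8);g=np.clip(g*1.8,0,255).astype(np.uint8)
cv2.imwrite("pics/close.png",np.hstack([cv2.resize(f,(400,400),interpolation=3),cv2.resize(g,(400,400),interpolation=3)]))
```

```text
top wing 179 [543.4 117.2] [12.3 43.3] 36.38785171508789 z 0.1485 ang 126.9 [0.543  0.1168 0.1483]
rim fit [0.5433 0.1171] 304
body 140 [0.5431 0.117 ]
side wing 97 [542.3 115.4] [18.9 43.8] 37.78879928588867 z 0.148 ang -53.6 [0.5408 0.1131 0.1476]
rim fit [0.5412 0.1144] 125
body 487 [0.5422 0.1161]
top [(-180, 11, 0.104), (-170, 9, 0.105), (-160, 14, 0.115), (-150, 13, 0.116), (-140, 16, 0.115), (-130, 16, 0.115), (-120, 16, 0.115), (-110, 15, 0.116), (-100, 16, 0.115), (-90, 13, 0.116), (-80, 12, 0.116), (-70, 10, 0.116), (-60, 9, 0.12), (-50, 7, 0.119), (-40, 12, 0.116), (-30, 8, 0.115), (-20, 9, 0.115), (-10, 7, 0.104), (0, 9, 0.105), (10, 10, 0.105), (20, 12, 0.115), (30, 12, 0.115), (40, 11, 0.116), (50, 13, 0.116), (60, 13, 0.116), (70, 12, 0.115), (80, 10, 0.116), (90, 7, 0.117), (100, 10, 0.116), (110, 8, 0.119), (120, 9, 0.12), (130, 11, 0.119), (140, 10, 0.116), (150, 7, 0.115), (160, 15, 0.115), (170, 12, 0.105)]
side [(-180, 5, 0.102), (-170, 3, 0.1), (-160, 6, 0.115), (-150, 8, 0.115), (-140, 13, 0.116), (-130, 17, 0.111), (-120, 11, 0.109), (-110, 9, 0.114), (-100, 11, 0.115), (-90, 14, 0.115), (-80, 8, 0.117), (-70, 12, 0.118), (-60, 7, 0.119), (-50, 5, 0.117), (-40, 1, 0.115), (-30, 2, 0.116), (-20, 2, 0.114), (110, 2, 0.092), (120, 6, 0.121), (130, 6, 0.118), (140, 6, 0.12), (150, 3, 0.117), (160, 6, 0.116), (170, 9, 0.113)]
```

View pics/close.png

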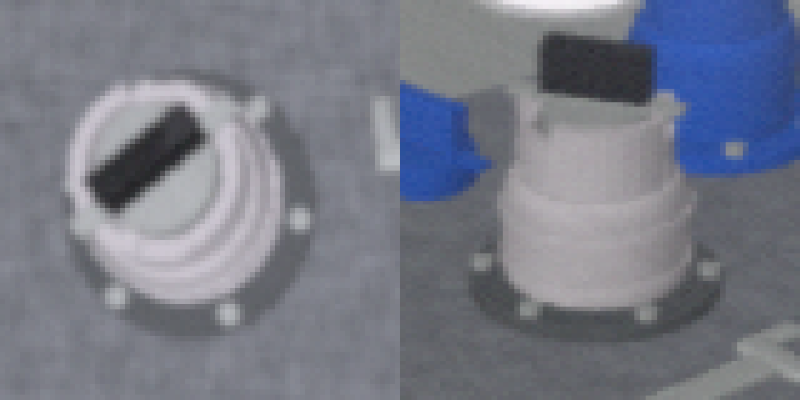

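Tall plug confirmed: axis about (0.543, 0.117), wing along 127° (or -53°), notches near 5°, so it sits about 58° clockwise. I'll refine the notch angle, check for obstacles and work out the approach move.

```bash
cat >> h.py <<'E'
from scipy.spatial.transform import Rotation as R
C=np.array([.5430,.1168])
def plan(z,ang,c=C):
    s=bot.state(); r=R.from_quat(s["tool_rot"],scalar_first=True)
    best=None
    x=r.as_matrix()[:,0]; cur=np.degrees(np.arctan2(x[1],x[0]))
    tgt=R.from_matrix(np.array([[np.cos(np.radians(ang)),np.sin(np.radians(ang)),0],[np.sin(np.radians(ang)),-np.cos(np.radians(ang)),0],[0,0,-1]]).astype(float))
    print("pos",s["tcp_pos"].round(4),"yaw",cur.round(2),"shift mm",(r.inv().apply(np.r_[c,z]-s["tcp_pos"])*1000).round(1),"turn",(r.inv()*tgt).as_rotvec(degrees=True).round(2),"q",s["joints"].round(2),"F",s["force"].round(1),"T",s["ft_torque"].round(2),"t",s["time_s"],"op",round(s["opening"],3),s["grasp_force"])
E
python3 - <<'E'
from h import *
P=np.load("top.npz")["W"].reshape(-1,3)
r=np.hypot(*(P[:,:2]-C).T);a=np.degrees(np.arctan2(P[:,1]-C[1],P[:,0]-C[0]))%180
m=(r>.0255)&(r<.0305)&(P[:,2]>.08); lo=m&(P[:,2]<.110); 
s=(a[lo]+90)%180-90; print("notch",np.sort(s).round(0),s.mean())
for k in np.arange(-26,36,4): 
    mm=m&(abs((a+90)%180-90-k)<2); print(k,P[mm,2].round(3))
for c in("top","side"):
    P=np.load(c+".npz")["W"].reshape(-1,3); h=P[(P[:,2]>.16)&(P[:,0]>.1)&(P[:,2]<.5)&(P[:,1]>-.1)]
    g=np.unique((h//.05*.05).round(2),axis=0,return_counts=True); print(c,[(x.tolist(),int(n)) for x,n in zip(*g) if n>15])
plan(.245,127); plan(.150,127)
E
```

```text
notch [-90. -16. -15. -14. -12. -12. -10.  -9.  -9.  -7.  -6.  -6.  -6.  -6.
  -5.  -3.  -2.  -2.  -2.  -2.  -1.   1.   1.   2.   2.   2.   3.   4.
   5.   5.   5.   6.   6.   6.   8.   8.   9.   9.  10.  11.  13.  13.
  13.  14.  15.  16.  17.  17.  18.  19.  20.  22.  23.  24.  25.  26.
  28.  29.  31.  34.  36.  37.  39.  41.  41.  43.  44.  45.  48.  48.
  51.  51.  53.  54.  56.  56.  59.  60.  61.  61.  63.  64.  66.  69.
  69.  69.  72.  73.  76.  78.  80.  86.] 23.195410182743267
-26 [0.114 0.115 0.115 0.115 0.114 0.115]
-22 [0.114 0.115 0.114 0.115 0.116]
-18 [0.116 0.114 0.114 0.113 0.114 0.117 0.114 0.115 0.113 0.105]
-14 [0.116 0.115 0.116 0.115 0.102 0.105 0.104 0.103]
-10 [0.114 0.105 0.104 0.104]
-6 [0.103 0.104 0.105 0.102 0.102 0.105]
-2 [0.103 0.102 0.104 0.103 0.103 0.105]
2 [0.104 0.104 0.103 0.102 0.103 0.106]
6 [0.105 0.105 0.105 0.104 0.104 0.104 0.103 0.091]
10 [0.105 0.104 0.104 0.105 0.103]
14 [0.103 0.102 0.103 0.104 0.104 0.1  ]
18 [0.103 0.103 0.104 0.115 0.104]
22 [0.114 0.114 0.107 0.106 0.115 0.116 0.105 0.085]
26 [0.112 0.114 0.114 0.115 0.11  0.103 0
[... 3922 characters left out ...]
0.65, 0.15], 113), ([1.45, 0.65, 0.2], 128), ([1.45, 0.7, 0.15], 111), ([1.45, 0.7, 0.2], 96), ([1.45, 0.75, 0.15], 100), ([1.45, 0.75, 0.2], 57), ([1.45, 0.8, 0.15], 100), ([1.45, 0.8, 0.2], 29), ([1.45, 0.85, 0.15], 96), ([1.45, 0.9, 0.15], 73), ([1.45, 0.95, 0.15], 47), ([1.45, 1.0, 0.15], 23)]
pos [0.1876 0.5962 0.2457] yaw 162.53 shift mm [-482.9 -350.6    0.7] turn [ 0.   -0.   35.53] q [-1.37  0.43  0.02  1.57 -0.01  1.13 -0.08] F [ 0.1 -0.5  0.5] T [-0.01  0.04 -0.  ] t 0.6 op 0.995 0.0
pos [0.1876 0.5962 0.2457] yaw 162.53 shift mm [-482.9 -350.6   95.7] turn [ 0.   -0.   35.53] q [-1.37  0.43  0.02  1.57 -0.01  1.13 -0.08] F [ 0.1 -0.5  0.5] T [-0.01  0.04 -0.  ] t 0.6 op 0.995 0.0
```

send_rows(steps=[-0.483,-0.351,0,0,0,35.5,0,-0.483,-0.351,0,0,0,35.5,0,-0.483,-0.351,0,0,0,35.5,0,-0.483,-0.351,0,0,0,35.5,0,-0.483,-0.351,0,0,0,35.5,0,-0.483,-0.351,0,0,0,35.5,0,-0.483,-0.351,0,0,0,35.5,0,-0.483,-0.351,0,0,0,35.5,0])

```text
time_s: 1.6
tcp_pos: [0.4862, 0.1928, 0.2461]
tool_rot: [0.0, 0.446, 0.895, 0.0]
force: [0.6, 0.5, -0.9]
opening: 1.001
grasp_force: 0.0
```

```bash
python3 -c "
from h import *
plan(.245,127)"
```

```text
pos [0.4862 0.1928 0.2461] yaw 127.05 shift mm [-94.9  -0.5   1.1] turn [ 0.06 -0.01  0.05] q [-0.76  0.27  0.35  1.84 -0.11  1.05  0.28] F [ 0.6  0.5 -0.9] T [ 0.01 -0.06  0.03] t 1.6 op 1.001 0.0
```

send_rows(steps=[-0.095,-0.0005,0,0,0,0,0,-0.095,-0.0005,0,0,0,0,0,-0.095,-0.0005,0.05,0,0,0,0,-0.095,-0.0005,0.05,0,0,0,0])

```text
time_s: 2.1
tcp_pos: [0.5398, 0.1176, 0.1932]
tool_rot: [-0.002, 0.446, 0.895, -0.002]
force: [-0.7, 0.3, 1.3]
opening: 1.001
grasp_force: 0.0
```

```bash
python3 -c "
from h import *
plan(.150,127)"
```

```text
pos [0.5398 0.1176 0.1932] yaw 126.99 shift mm [-2.6  2.4 43.2] turn [-0.34 -0.12 -0.  ] q [-0.59  0.38  0.37  1.84 -0.17  0.96  0.5 ] F [-0.7  0.3  1.3] T [-0.05  0.05 -0.01] t 2.1 op 1.001 0.0
```

send_rows(steps=[0,0,0,0,0,0,0,0,0,0,0,0,0,0,0,0,0,0,0,0,0])

```text
time_s: 2.48
tcp_pos: [0.5425, 0.1188, 0.1969]
tool_rot: [0.001, 0.446, 0.895, 0.001]
force: [-0.8, 0.0, -0.4]
opening: 0.998
grasp_force: 0.0
```

```bash
python3 -c "
from h import *
plan(.150,127)"
```

```text
pos [0.5425 0.1188 0.1969] yaw 127.08 shift mm [-1.9 -0.9 46.9] turn [0.11 0.02 0.08] q [-0.59  0.38  0.38  1.83 -0.17  0.96  0.5 ] F [-0.8  0.  -0.4] T [-0.02  0.03 -0.02] t 2.475 op 0.998 0.0
```

send_rows(steps=[-0.002,-0.001,0.046,0,0,0,0,-0.002,-0.001,0.046,0,0,0,0,-0.002,-0.001,0.046,0,0,0,100,-0.002,-0.001,0.046,0,0,0,255,-0.002,-0.001,0.046,0,0,0,255,-0.002,-0.001,0.046,0,0,0,255,-0.002,-0.001,0.046,0,0,0,255,-0.002,-0.001,0.046,0,0,0,255], force=20)

```text
time_s: 3.48
tcp_pos: [0.5424, 0.1161, 0.1498]
tool_rot: [-0.0, 0.446, 0.895, 0.0]
force: [0.4, -0.1, -0.1]
opening: 0.395
grasp_force: 0.0
```

```bash
python3 -c "
from h import *
plan(.150,127)
cv2.imwrite('pics/grip.png',np.clip(cv2.resize(bot.grab_frame('side')['pixels'][100:240,210:390],None,fx=4,fy=4)*1.6,0,255).astype(np.uint8))"
```

```text
pos [0.5424 0.1161 0.1498] yaw 127.03 shift mm [ 0.2  0.9 -0.2] turn [ 0.   -0.    0.03] q [-0.57  0.43  0.36  1.88 -0.2   0.86  0.53] F [ 0.4 -0.1 -0.1] T [-0.1   0.08 -0.02] t 3.475 op 0.395 0.0
```

View pics/grip.png

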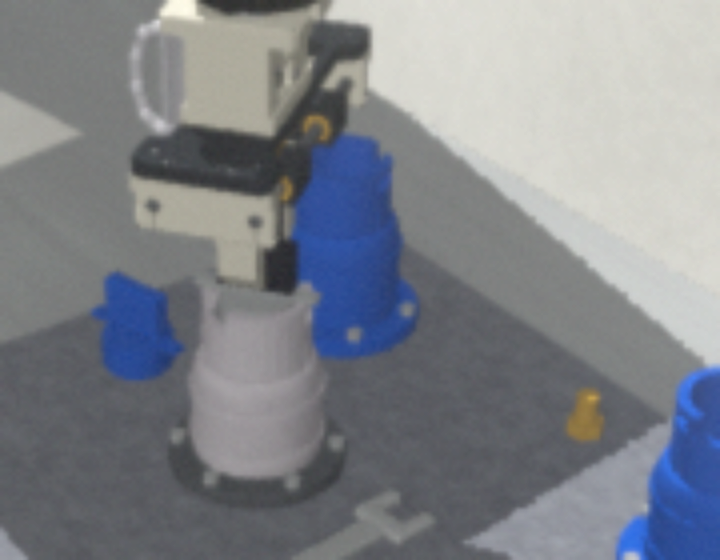

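The fingers straddle the wing at crop (250,270) and are still closing. I shift 1 mm in y towards the axis and finish the closing.

send_rows(steps=[0,0.0007,0,0,0,0,255,0,0.0007,0,0,0,0,255,0,0.0007,0,0,0,0,255,0,0.0007,0,0,0,0,255,0,0.0007,0,0,0,0,255,0,0.0007,0,0,0,0,255])

```text
time_s: 4.28
tcp_pos: [0.543, 0.1165, 0.1497]
tool_rot: [0.0, 0.446, 0.895, 0.0]
force: [0.0, 0.3, -1.1]
opening: 0.132
grasp_force: 20.0
```

send_rows(steps=[0,0,0,0,0,-7,255,0,0,0,0,0,-15,255,0,0,0,0,0,-23,255,0,0,0,0,0,-31,255,0,0,0,0,0,-39,255,0,0,0,0,0,-47,255,0,0,0,0,0,-56,255,0,0,0,0,0,-56,255])

```text
time_s: 5.28
tcp_pos: [0.5428, 0.1162, 0.1495]
tool_rot: [-0.0, -0.026, 1.0, 0.0]
force: [-0.6, 0.9, -1.8]
opening: 0.126
grasp_force: 20.0
```

```bash
python3 -c "
from h import *
plan(.139,183)
cv2.imwrite('pics/turned.png',np.clip(cv2.resize(bot.grab_frame('side')['pixels'][130:230,230:330],None,fx=5,fy=5)*1.6,0,255).astype(np.uint8))"
```

```text
pos [0.5428 0.1162 0.1495] yaw -177.04 shift mm [-0.2  0.6 10.5] turn [ 0.   -0.03 -0.04] q [-0.39  0.42  0.11  1.87 -0.06  0.86  1.37] F [-0.6  0.9 -1.8] T [ 0.02 -0.01  0.04] t 5.275 op 0.126 19.967983067035675
```

View pics/turned.png

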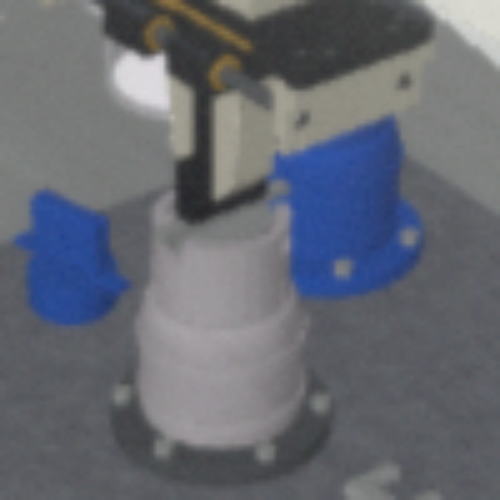

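The plug is turned and its bar lies over the left notch at crop (175,235). Now I lower gently.

send_rows(steps=[0,0,0.002,0,0,0,255,0,0,0.003,0,0,0,255,0,0,0.004,0,0,0,255,0,0,0.004,0,0,0,255])

```text
time_s: 5.82
tcp_pos: [0.5429, 0.1165, 0.1456]
tool_rot: [-0.0, -0.026, 1.0, -0.0]
force: [-0.4, 0.3, -1.5]
opening: 0.13
grasp_force: 20.0
```

send_rows(steps=[0,0,0.002,0,0,0,255,0,0,0.004,0,0,0,255,0,0,0.005,0,0,0,255,0,0,0.006,0,0,0,255,0,0,0.0065,0,0,0,255,0,0,0.0065,0,0,0,255])

```text
time_s: 6.58
tcp_pos: [0.5429, 0.1165, 0.1392]
tool_rot: [-0.0, -0.026, 1.0, 0.0]
force: [0.5, -0.1, -1.0]
opening: 0.125
grasp_force: 20.0
```

send_rows(steps=[0,0,0.0005,0,0,0,255,0,0,0.001,0,0,0,255,0,0,0.001,0,0,0,255])

```text
time_s: 6.95
tcp_pos: [0.5431, 0.1165, 0.1387]
tool_rot: [0.0, -0.026, 1.0, 0.0]
force: [-1.9, -0.8, 4.7]
opening: 0.126
grasp_force: 20.0
```

```bash
python3 -c "
from h import *
plan(.139,183)
cv2.imwrite('pics/drop.png',np.clip(cv2.resize(bot.grab_frame('side')['pixels'][130:230,230:330],None,fx=5,fy=5,interpolation=3)*1.6,0,255).astype(np.uint8))"
```

```text
pos [0.5431 0.1165 0.1387] yaw -176.97 shift mm [ 0.1  0.3 -0.3] turn [0.01 0.02 0.03] q [-0.39  0.44  0.11  1.88 -0.06  0.83  1.37] F [-1.9 -0.8  4.7] T [-0.06  0.44  0.  ] t 6.95 op 0.126 19.978338181972504
```

View pics/drop.png

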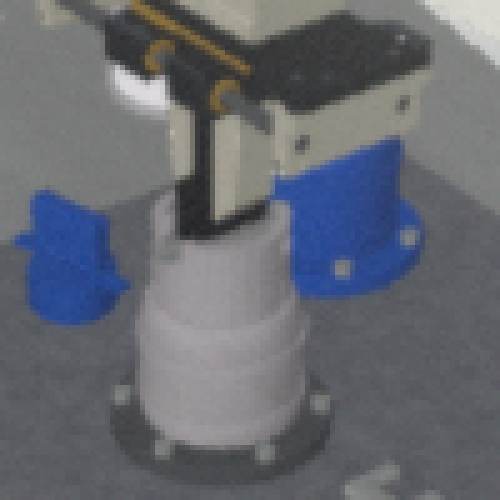

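send_rows(steps=[0,0,0,0,0,6,255,0,0,0,0,0,12,255,0,0,0,0,0,18,255,0,0,0.0005,0,0,24,255,0,0,0.0005,0,0,30,255,0,0,0.001,0,0,36,255,0,0,0.001,0,0,42,255,0,0,0.001,0,0,42,255])

```text
time_s: 8.0
tcp_pos: [0.5436, 0.1169, 0.1375]
tool_rot: [0.001, 0.333, 0.943, 0.0]
force: [1.6, 0.9, 2.6]
opening: 0.128
grasp_force: 20.0
```

```bash
python3 -c "
from h import *
plan(.138,125)"
```

```text
pos [0.5436 0.1169 0.1375] yaw 141.09 shift mm [ 0.4 -0.4 -0.5] turn [ 0.07  0.04 16.09] q [-0.52  0.45  0.3   1.89 -0.17  0.83  0.75] F [1.6 0.9 2.6] T [ 0.11 -0.27  0.02] t 8.0 op 0.128 19.975927770137787
```

send_rows(steps=[0,0,0,0,0,5,255,0,0,0,0,0,10,255,0,0,0.0003,0,0,14,255,0,0,0.0003,0,0,16,255,0,0,0.0003,0,0,16,255])

```text
time_s: 8.62
tcp_pos: [0.5427, 0.1164, 0.1367]
tool_rot: [-0.0, 0.461, 0.888, -0.0]
force: [-0.1, -0.6, -1.6]
opening: 0.13
grasp_force: 20.0
```

```bash
python3 -c "
from h import *
plan(.138,125)"
```

```text
pos [0.5427 0.1164 0.1367] yaw 125.13 shift mm [ 0.2  0.5 -1.3] turn [-0.03 -0.01  0.13] q [-0.58  0.45  0.37  1.9  -0.21  0.83  0.52] F [-0.1 -0.6 -1.6] T [-0.11  0.02 -0.01] t 8.625 op 0.13 19.97005820274353
```

send_rows(steps=[0,0,0,0,0,1,255,0,0,0,0,0,2,255,0,0,0,0,0,3,255,0,0,0,0,0,3,255])

```text
time_s: 9.12
tcp_pos: [0.5428, 0.1164, 0.1368]
tool_rot: [-0.0, 0.485, 0.875, -0.0]
force: [-0.2, -1.0, -2.6]
opening: 0.131
grasp_force: 20.3
```

```bash
python3 -c "
from h import *
plan(.138,125)"
```

```text
pos [0.5428 0.1164 0.1368] yaw 122.04 shift mm [ 0.3  0.4 -1.2] turn [-0.03  0.   -2.96] q [-0.59  0.45  0.38  1.9  -0.22  0.83  0.47] F [-0.2 -1.  -2.6] T [-0.28  0.08  0.43] t 9.125 op 0.131 20.31880348920822
```

send_rows(steps=[0,0,0.0005,0,0,1,255,0,0,0.001,0,0,2,255,0,0,0.001,0,0,2,255])

```text
time_s: 9.5
tcp_pos: [0.543, 0.1163, 0.1365]
tool_rot: [0.0, 0.5, 0.866, 0.0]
force: [-3.4, -2.5, 6.0]
opening: 0.133
grasp_force: 20.8
```

```bash
python3 -c "
from h import *
plan(.138,125)"
```

```text
pos [0.543  0.1163 0.1365] yaw 119.98 shift mm [ 0.4  0.2 -1.5] turn [ 0.02  0.   -5.02] q [-0.59  0.46  0.39  1.9  -0.23  0.83  0.44] F [-3.4 -2.5  6. ] T [-0.5   0.73  0.43] t 9.5 op 0.133 20.757299680044525
```

send_rows(steps=[0,0,-0.0005,0,0,-1,255,0,0,-0.0005,0,0,-1,150,0,0,-0.0005,0,0,-1,150,0,0,-0.0005,0,0,-1,150,0,0,-0.0005,0,0,-1,150,0,0,-0.0005,0,0,-1,150])

```text
time_s: 10.25
tcp_pos: [0.543, 0.1165, 0.1364]
tool_rot: [0.0, 0.492, 0.87, 0.0]
force: [-0.5, 0.6, -0.6]
opening: 0.413
grasp_force: 0.0
```

Released cleanly. I lift up and aside to check.

send_rows(steps=[0,0,-0.03,0,0,0,150,0,0,-0.07,0,0,0,150,0,0,-0.11,0,0,0,150,-0.05,-0.04,-0.11,0,0,0,150,-0.0,0.06,-0.11,0,0,0,150,0.06,0.12,-0.11,0,0,0,150,0.1,0.15,-0.11,0,0,0,150,0.1,0.15,-0.11,0,0,0,150])

```text
time_s: 11.25
tcp_pos: [0.6201, 0.282, 0.2462]
tool_rot: [-0.0, 0.492, 0.871, 0.0]
force: [0.7, -0.3, 0.5]
opening: 0.412
grasp_force: 0.0
```

Run:
```python
from h import *
plan(.25,120)
f=bot.grab_frame("top");g=bot.grab_frame("side")
for h,nm,sl in((f,"top",(slice(160,235),slice(205,285))),(g,"side",(slice(150,240),slice(240,310)))):
    W=cloud(h).reshape(-1,3);r=np.hypot(*(W[:,:2]-C).T)
    w=W[(r<.03)&(W[:,2]>.128)&(W[:,2]<.16)]
    if len(w)>10:
        q=cv2.minAreaRect((w[:,:2]*1000).astype(np.float32));ev=np.linalg.svd(w[:,:2]-w[:,:2].mean(0),full_matrices=False)[2][0]
        print(nm,len(w),q,"z",np.percentile(w[:,2],[50,90]).round(4),np.degrees(np.arctan2(ev[1],ev[0])))
    else: print(nm,"hidden")
    h["c"]=cv2.resize(np.clip(h["pixels"][sl]*1.7,0,255).astype(np.uint8),(400,400),interpolation=3)
cv2.imwrite("pics/end.png",np.hstack([f["c"],g["c"]]))
```

```text
pos [0.6201 0.282  0.2462] yaw 121.07 shift mm [-101.7 -151.3   -3.8] turn [ 0.01 -0.02  1.07] q [-0.75  0.54  0.4   1.44 -0.22  1.2   0.22] F [ 0.7 -0.3  0.5] T [-0.08 -0.04 -0.04] t 11.25 op 0.412 0.0
top 180 ((544.3063354492188, 118.04119873046875), (12.748536109924316, 43.93502426147461), 33.674041748046875) z [0.1353 0.1372] 124.03543471593875
side 113 ((542.1880493164062, 114.56716918945312), (17.70113754272461, 42.990570068359375), 31.080764770507812) z [0.1343 0.137 ] -56.04638828341425
```

View pics/end.png

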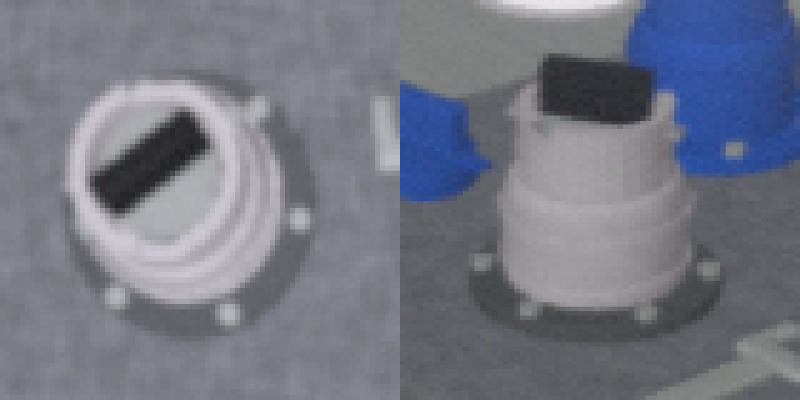

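The plug sits low in the neck with its wing along 124° (crop 150,165), its top at 0.135 m (14 mm lower than at the start), up against the stop. The fingers are clear of it.

```bash
python3 -c "
from station import bot
print(bot.job_done())"
```

```text
the job is handed in; nothing more can be done
None
```

The tall housing's plug was turned back until it dropped into its thread, then turned clockwise to the stop and released; it now sits about 14 mm below where it started, the low housing was left alone, and the job is handed in at about 11 s.

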